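Light-up hold on the glue-pot burner

TASK

Get the bench gas burner under the glue pot lit: first set the lever of the feed tap on its copper pipe half open, midway between crosswise and in line with the pipe, and leave the dial off until that is done. Then turn the burner's ignition dial anticlockwise past its first two clicks to the third and keep it there with the gripper: it springs back to off if let go, so finish while still holding it at the third click. Leave the pot and everything else on the bench where they stand.

Things in the scene. Friction and masses are not known exactly. Their poses are not given: they have to be found in the camera images.
- burner: Gas burner fixed to the bench: grey steel box 300 x 300 mm, flat top at 70 mm. Origin on the bench under its centre; x from its front (robot side) to its back, y to its left, z up. Dial axis at (-105, -100) mm; pan support (prong tops at 105 mm) about (45, 30). Copper pipe 21 mm thick, axis 42 mm up, leaves the right side at x = -30 mm and runs along -y to y = -325, then down.
- dial (a joint): Turn of the black ignition dial about its upright axis, rad: 0 = off (bar along the burner's x, white pointer end to +x), growing anticlockwise from above. Clicks at 0.42, 0.84, 1.26 (rows of 1, 2, 3 raised pips), end stop 1.36. A spring returns it to 0 from anywhere, no click holds it. Takes 0.1 N m at first, 0.18 N m just after click two, 0.15 N m to hold at three.
- dial_grip (a point): Centre of the top of the dial's grip bar, on the dial's axis, 102.5 mm above the bench; x along the bar to its white pointer end. The bar is 44 mm long, 12 mm wide and 24 mm high and stands on a round skirt 52 mm across, whose top is 24 mm below this point. About 75 mm is free all round the axis.
- feed_tap (a joint): Turn of the feed tap's lever about its upright stem, rad: 0 = shut (crosswise to the pipe, pointing to the burner's -x, towards the robot), 1.571 = open (in line, pointing to the burner's -y): it opens anticlockwise from above; half open is 0.785. Starts at 0 to 0.45; stiff (0.18 N m), stays where left; stops at both ends.
- feed_stem (a point): Point on the upright axis of the brass ball valve of the feed tap, 82 mm above the bench, at (-30, -245) mm in the burner's frame.
- feed_grip (a point): Middle of the lever's black sleeve, 70 mm from feed_stem along the lever, 82 mm above the bench. The sleeve is 72 mm long, 18 mm wide and 12 mm high (from 76 to 88 mm above the bench) and ends 105 mm from the stem.
- glue_pot: Bystander: open aluminium pan, 126 mm across the rim, 66 mm high, standing on the burner's pan support, with a straight wooden handle (its end 174 mm from the centre, 60 mm above the base) along its +y. Origin under the centre of its base.
- cup: Bystander: white tapered porcelain cup, 74 mm across the rim, 88 mm high, in front of the burner. Origin under the centre of its base.
- jar_a: Bystander: clear pigment jar with a white cap, 48 mm across, 58 mm high, just behind the feed pipe. Origin under its centre.
- jar_b: Bystander: amber pigment jar with a black cap, 48 mm across, 58 mm high, just behind the feed pipe. Origin under its centre.
- hake: Bystander: flat wooden glue brush lying in front of the burner, 160 mm long along its x, 40 mm wide, 8 mm thick. Origin under it, near the middle.

How it is judged:
On the way, in this order (a step that is already met when the one before it is completed fails the run):
1. the feed tap's lever stands half open while the dial is still off (value of joint feed_tap between 0.61 and 0.96 rad and value of joint dial below 0.15 rad), for 0.3 s.
2. the dial is at its third click, held there by the gripper, with the feed still half open (value of joint dial above 1.15 rad and contact force between the fingers and dial above 1 N and value of joint feed_tap between 0.61 and 0.96 rad), for 0.5 s.
At the end, for the whole second after the job is handed in: Feed lever half open (45 degrees, give or take 10); dial at its third click (1.15 rad or more), still and held there by the fingers (over 1 N); pot level on the pan support; no bystander moved 30 mm; the robot holding through the last second (all of step 2 and velocity of joint dial between -0.2 and 0.2 rad/s and height (world z) of glue_pot above 0.098 m and angle between glue_pot's own z axis and vertical below 0.12 rad and distance of each of glue_pot, cup, jar_a, jar_b, hake from where it was at the start of the episode below 0.03 m); the arm keeps its last pose, push and grip.
It fails at once if the dial is turned off its stop while the feed tap is not half open (value of joint dial above 0.25 rad and not (value of joint feed_tap between 0.61 and 0.96 rad)).
It fails at once if the pot, cup, a jar or the flat brush is shifted by more than 30 mm or tipped (distance of any of glue_pot, cup, jar_a, jar_b, hake from where it was at the start of the episode above 0.03 m or angle between any of glue_pot, cup, jar_a, jar_b's own z axis and vertical above 0.35 rad).
It also fails if it takes over 45 s, if anything falls off the work surface, if the arm or the gripper's body presses on something with over 40 N, if the wrist force passes 120 N, or if a joint passes its speed limit or range.

ROBOT

A 6-joint arm with a two-finger parallel gripper is mounted at the origin on the work surface. World frame = base frame: x ahead of the robot, y to its left, z up, the work surface at z = 0. Lengths are in m, angles in rad, forces in N, time in s.
With the tool pointing down it reaches from about 0.275 to 0.825 m from the base axis. Payload 4.9 kg.
Tool frame: the origin (TCP) lies midway between the tips of the shut fingers; the grasp point (between the pads) lies 19 mm behind it (grip_point_offset is the distance from the TCP to the grasp point, in m); z points along the fingers, y is the line along which they close (so a half turn about z gives the same grasp; the last joint's range is limited). The gripper opens to 85 mm and grips with 20 to 120 N. Pads are 22 mm wide; open, the fingers measure 114 mm over their backs; the gripper's body (76 mm by 85 mm) begins 54 mm behind the grasp point. The pads swing forward as they close: fully open they stand 13 mm farther back than shut.
Start: joints at [1.019, 0.326, -0.193, 1.052, 0, 1.437], TCP at [0.223, 0.503, 0.231] pointing down, gripper open.
Joint ranges: [-2.65, 2.65], [-0.97, 1.79], [-1.3, 1.35], [-1.93, 2.1], [-1.47, 1.37], [-3.14, 3.14]. Speed limits (rad/s): [2.57, 2.57, 3.14, 3.14, 3.14, 3.14].

INTERFACE

Orientations are given as a rotation vector (axis times angle).
In Python, from cell import * gives the robot as it stands. Calls block until the motion is done:
- movep(position, orientation): joint-space move of the TCP to a pose.
- move_l(position, velocity=0.15, rot=None, until_force=None): straight line of the TCP; rot=None keeps the orientation; velocity is the mean speed in m/s. With until_force (N) it stops when the force on the tool has changed by that much, and returns True; else False.
- set_joints(angles): joint-space move.
- let_go() and grab(newtons=None): open the fingers fully, or close them until they stop; newtons is the grip in N (None keeps the last).
- sleep(seconds).
- ik(position, orientation): joint angles nearest the present ones, or None.
- get_state(): the state.
- grab_frame(name): name is "side" or "top" or "wrist"; returns a dict with "img" (480x640x3 uint8, red, green, blue), "fx", "fy", "cx", "cy" (pixels), "cam_to_world" (4x4, takes a point from camera to world coordinates); the wrist camera has in their place "T_tool_cam" (4x4, takes a point from camera to tool coordinates, whose origin is the TCP and whose axes are the flange's). Camera axes: x right, y down, z forward; pixel columns grow to the right and rows downward; lengths in m; the calibration is good to about 2 mm. The wrist camera is an equidistant fisheye: a pixel r from the principal point sees the ray r / f radians off the axis. A picture is of the moment at which its call begins: read the wrist's pose just before it. There is no depth.
A pose or a line that the arm cannot do raises MotionError and nothing moves.
- sign_off(): hands the job in; it is judged then, once.
Trained networks look in the newest picture that a camera, given by its name, has taken for a name from the list of things; names that differ only in an ending like _2 or _b are one class to them, and where a whole thing is asked for, a point or a joint stands for the part that bears it (a point fixed in the world has none). Each returns a list of dicts, best first, with "score" (0 to 1); they miss things now and then, are a little off and sometimes report something else, mostly with a low value. They report only what shows in the picture. A call takes as long as a camera call.
- spot_in(camera, name): "centre" ([column, row] in pixels, amid what is visible of it).
- silhouettes(camera, name): "mask" (480x640 bool, what is visible of it) and "centre" ([column, row] in pixels, amid what is visible of it).
- tip_of(camera, name): "centre" ([column, row] in pixels: a listed point, or the origin of a listed thing).
The state is a dict: "clock": time; "q": joint angles; "joint_velocities": joint speeds; "tau": joint torques, N m; "position": TCP position; "eef_rot": TCP orientation; "contact_force": force on the tool from outside, world axes, zero at the start; "wrist_torque": the same for the moment, N m; "finger_gap": opening from 0.0 (shut) to 1.0 (fully open); "grasp_force": force on a finger pad.
Only numpy, scipy, OpenCV 4.12 (cv2) and the standard library are available. Lean on these libraries where they do the work, as an engineer would, in place of code of your own. Each camera call takes 0.05 s, during which the arm holds its last target. There are 200 camera calls.

## Working session

There is one attempt and no reset: what is moved stays moved. The work goes in short steps, each a Python script; the robot and the scene stay as the last script left them, time stands still between calls to the robot, and variables do not carry over. Pictures are saved under pics/ and viewed, at most 10 in all, crops included, and the job is handed in when it is done.

```bash
mkdir -p pics; cat > h.py <<'E'
from cell import *
import numpy as np, cv2
from scipy.spatial.transform import Rotation as R
def plane(f,px,z):
    M=np.array(f["cam_to_world"]); d=M[:3,:3]@np.array([(px[0]-f["cx"])/f["fx"],(px[1]-f["cy"])/f["fy"],1]); o=M[:3,3]
    return o+d*(z-o[2])/d[2]
def down(yaw): # tool y axis at yaw+90deg, pointing down
    return (R.from_euler('z',yaw)*R.from_euler('x',np.pi)).as_rotvec()
E
python3 - <<'E'
from h import *
s=get_state(); print(s["clock"],s["position"],s["eef_rot"],s["finger_gap"])
Z=dict(dial_grip=.1025,feed_stem=.082,feed_grip=.082,burner=0,glue_pot=.105,cup=0,jar_a=0,hake=0)
for c in ["top","side"]:
    f=grab_frame(c); cv2.imwrite(f"pics/{c}.png",f["img"][:,:,::-1])
    for n,z in Z.items():
        for r in tip_of(c,n)[:3]:
            print(c,n,round(r["score"],2),np.round(r["centre"]),plane(f,r["centre"],z).round(3))
E
```

```text
0.0 [0.22281538 0.50215583 0.23048288] [-6.51351812e-01 -3.07270734e+00  2.69362126e-03] 1.0071952119902627
top dial_grip 0.97 [363. 264.] [ 0.527 -0.001  0.103]
top dial_grip 0.5 [284. 183.] [0.665 0.128 0.103]
top feed_stem 0.82 [449. 225.] [ 0.592 -0.149  0.082]
top burner 0.97 [304. 216.] [0.626 0.1   0.   ]
top glue_pot 0.86 [284. 184.] [0.663 0.126 0.105]
top cup 0.72 [323. 323.] [0.425 0.067 0.   ]
top jar_a 0.88 [403. 196.] [ 0.66  -0.087 -0.   ]
top jar_a 0.58 [438. 192.] [ 0.667 -0.153  0.   ]
top hake 0.69 [232. 323.] [0.427 0.234 0.   ]
top hake 0.59 [448. 225.] [ 0.605 -0.17   0.   ]
side dial_grip 0.66 [374. 230.] [ 0.516 -0.005  0.102]
side feed_stem 0.9 [351. 188.] [ 0.595 -0.148  0.082]
side feed_stem 0.44 [410. 321.] [0.428 0.143 0.082]
side feed_grip 0.8 [388. 187.] [ 0.53  -0.172  0.082]
side burner 0.95 [288. 304.] [0.624 0.094 0.   ]
side burner 0.39 [318. 214.] [ 0.668 -0.161  0.   ]
side glue_pot 0.69 [248. 261.] [0.665 0.127 0.105]
side cup 0.83 [411. 319.] [0.434 0.061 0.   ]
side jar_a 0.67 [320. 214.] [ 0.664 -0.162  0.   ]
side hake 0.77 [390. 421.] [0.425 0.238 0.   ]
```

View pics/top.png

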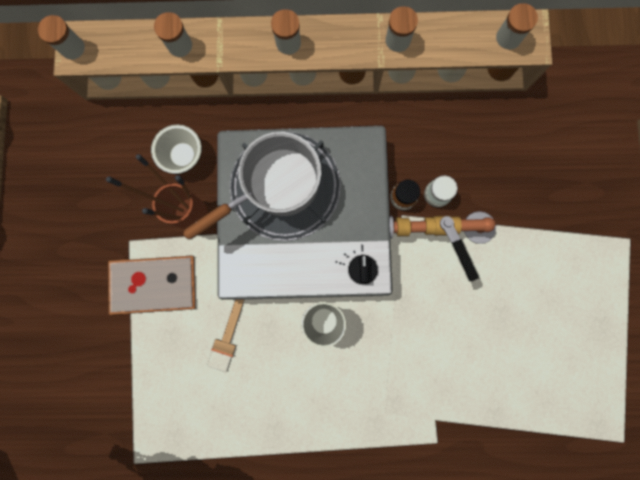

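View pics/side.png

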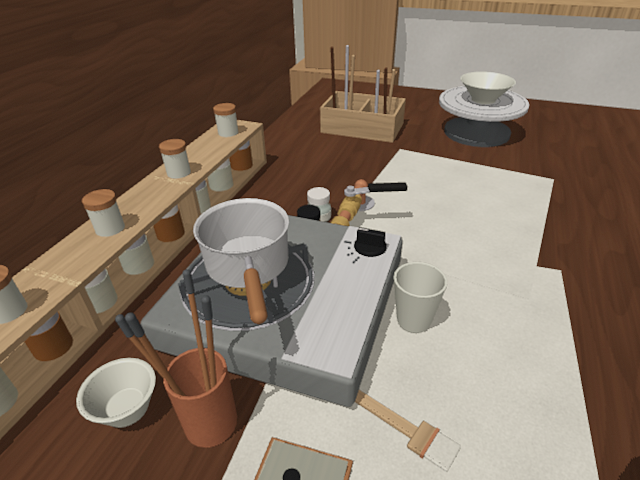

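The networks agree across the two views: dial ≈ (0.523, -0.003), stem ≈ (0.593, -0.149), sleeve ≈ (0.53, -0.172), lever ≈ 0.35 rad, burner yaw ≈ 0. In the top image the dial is at (363,264), the stem at (449,225) and the lever end at (476,279). The fingers have free space there. Next I'll check reach, then go above the lever for a closer look.

```bash
cat >> h.py <<'E'
def wray(px,z,f,s):
    x,y=px[0]-f["cx"],px[1]-f["cy"]; r=np.hypot(x,y); t=r/f["fx"]
    d=np.array([x/r*np.sin(t),y/r*np.sin(t),np.cos(t)]) if r>0 else np.array([0,0,1.])
    T=np.eye(4); T[:3,:3]=R.from_rotvec(s["eef_rot"]).as_matrix(); T[:3,3]=s["position"]
    M=T@np.array(f["T_tool_cam"]); d=M[:3,:3]@d; o=M[:3,3]
    return o+d*(z-o[2])/d[2]
def look(names,save=None):
    s=get_state(); f=grab_frame("wrist")
    if save: cv2.imwrite(f"pics/{save}.png",f["img"][:,:,::-1])
    for n,z in names.items():
        for r in tip_of("wrist",n)[:2]:
            print("wrist",n,round(r["score"],2),np.round(r["centre"]),wray(r["centre"],z,f,s).round(4))
E
python3 - <<'E'
from h import *
for nm,p,ys in [("lever",(.53,-.172,.063),(.345,.785)),("dial",(.523,-.003,.083),(0,.65,1.33))]:
    for o in (0,np.pi,-np.pi):
        for y in ys:
            q=ik(np.array(p),down(y+o)); print(nm,round(o,1),y,None if q is None else np.round(q,2))
movep(np.array([.53,-.172,.2]),down(.345))
look(dict(feed_grip=.082,feed_stem=.082,dial_grip=.1025),"w1")
s=get_state();print(s["clock"],s["position"],s["q"])
E
```

```text
lever 0 0.345 [-0.45  0.51 -0.39  0.67  0.    2.35]
lever 0 0.785 [-0.45  0.51 -0.39  0.67  0.    1.91]
lever 3.1 0.345 [-0.45  0.51 -0.39  0.67  0.   -0.79]
lever 3.1 0.785 [-0.45  0.51 -0.39  0.67  0.   -1.23]
lever -3.1 0.345 [-0.45  0.51 -0.39  0.67  0.   -0.79]
lever -3.1 0.785 [-0.45  0.51 -0.39  0.67  0.   -1.23]
dial 0 0 [-0.15  0.43 -0.46  0.68  0.    2.99]
dial 0 0.65 [-0.15  0.43 -0.46  0.68  0.    2.34]
dial 0 1.33 [-0.15  0.43 -0.46  0.68  0.    1.66]
dial 3.1 0 [-0.15  0.43 -0.46  0.68  0.   -0.15]
dial 3.1 0.65 [-0.15  0.43 -0.46  0.68 -0.   -0.8 ]
dial 3.1 1.33 [-0.15  0.43 -0.46  0.68  0.   -1.48]
dial -3.1 0 [-0.15  0.43 -0.46  0.68  0.   -0.15]
dial -3.1 0.65 [-0.15  0.43 -0.46  0.68  0.   -0.8 ]
dial -3.1 1.33 [-0.15  0.43 -0.46  0.68  0.   -1.48]
wrist feed_grip 0.62 [318. 227.] [ 0.5328 -0.1713  0.082 ]
wrist feed_stem 0.69 [318. 129.] [ 0.5989 -0.1476  0.082 ]
wrist feed_stem 0.55 [274.  44.] [ 0.6453 -0.0985  0.082 ]
wrist dial_grip 0.86 [ 97. 174.] [ 0.5218 -0.0034  0.1025]
3.725 [ 0.53016187 -0.17141959  0.2000412 ] [-4.45231071e-01  3.61752735e-01 -2.23829300e-01  9.85186758e-01
  4.88304408e-05  2.35027623e+00]
```

View pics/w1.png

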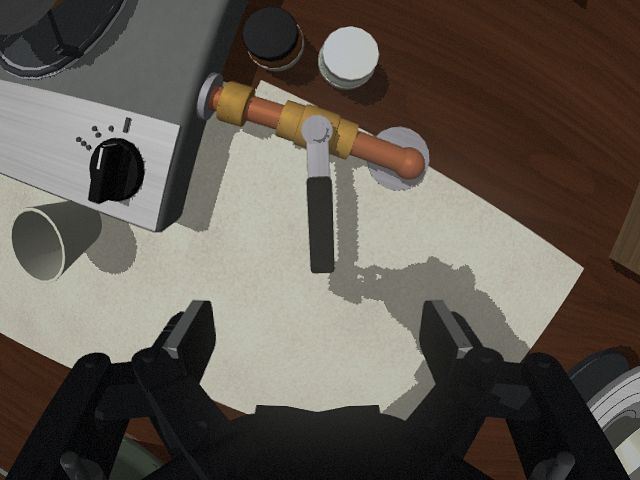

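The wrist view shows the lever straight down the image from its stem at (318,129), with the sleeve at (318,227). The dial is off at (117,170). The tool is aligned with the lever at 0.345 rad and the burner yaw is about 0. Next I'll grip the sleeve and sweep the arc to 0.785.

```bash
python3 - <<'E'
from h import *
S=np.array([.597,-.148]); r=.07; z=.066
P=lambda a,z:np.array([S[0]-r*np.cos(a),S[1]-r*np.sin(a),z])
print(move_l(P(.345,z),.12,rot=down(.345),until_force=15))
grab(40)
s=get_state();print(s["clock"],s["position"],s["finger_gap"],s["grasp_force"])
for a in np.linspace(.345,.80,5)[1:]: 
    move_l(P(a,z),.06,rot=down(a)); print(np.round(get_state()["contact_force"],1))
let_go()
move_l(P(.79,.2),.15)
look(dict(feed_grip=.082,feed_stem=.082,dial_grip=.1025),"w2")
s=get_state();print(s["clock"],s["position"])
E
```

```text
False
5.6167 [ 0.5310682  -0.17167971  0.06628826] 0.20120121094752053 40.5340039730072
[-2.1  1.2  5.5]
[-2.7  0.8  6.6]
[-1.9  1.   5.7]
[-2.3  1.5  4.8]
wrist feed_grip 0.68 [373.  84.] [ 0.6477 -0.1491  0.082 ]
wrist feed_grip 0.63 [316. 228.] [ 0.5478 -0.1958  0.082 ]
wrist feed_stem 0.78 [318. 128.] [ 0.5989 -0.1456  0.082 ]
wrist dial_grip 0.76 [100.  75.] [ 0.522  -0.0044  0.1025]
wrist dial_grip 0.52 [316. 227.] [ 0.5525 -0.191   0.1025]
8.6583 [ 0.54720276 -0.19747245  0.19897835]
```

View pics/w2.png

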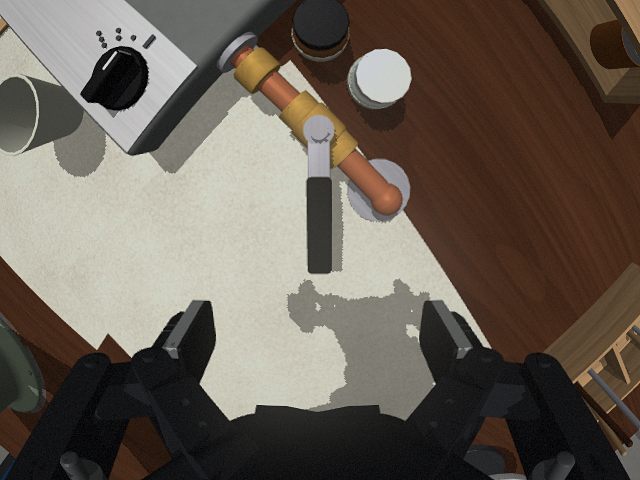

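The lever now stands at about 0.79 rad, still in line with the tool (stem at (318,128), sleeve at (316,228)). The jars and the dial (115,78) are untouched. Next I'll take a closer look above the dial.

```bash
python3 - <<'E'
from h import *
movep(np.array([.522,-.004,.2]),down(0))
look(dict(dial_grip=.1025,feed_stem=.082,feed_grip=.082),"w3")
s=get_state();print(s["clock"],s["position"],s["q"])
E
```

```text
wrist dial_grip 0.96 [314. 242.] [ 0.5202 -0.0024  0.1025]
wrist feed_stem 0.71 [504. 135.] [ 0.5973 -0.1451  0.082 ]
wrist feed_grip 0.65 [548. 200.] [ 0.5488 -0.1932  0.082 ]
9.9 [ 0.52223443 -0.00479794  0.19989676] [-1.50530361e-01  2.99157163e-01 -3.15181489e-01  9.56463660e-01
 -9.25302357e-05  2.99211164e+00]
```

View pics/w3.png

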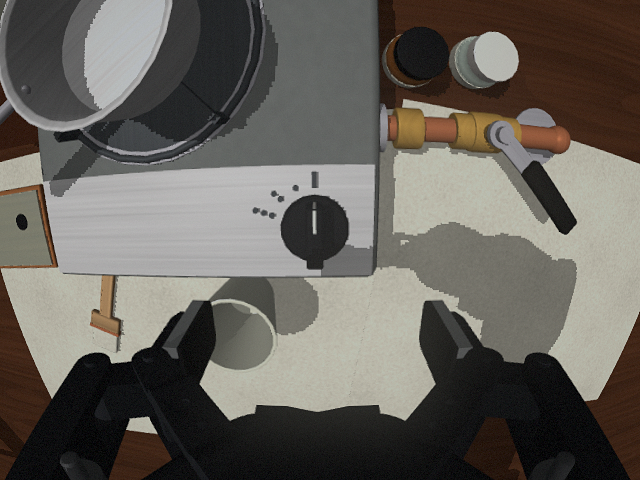

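The dial is off, with its bar straight along the burner's x, at (315,228) → (0.521, -0.003). The lever measures 0.78 rad. Next I'll grip the bar and turn it with the last joint.

```bash
python3 - <<'E'
from h import *
print(move_l(np.array([.521,-.003,.082]),.1,rot=down(0),until_force=15))
grab(80)
s=get_state();print(s["clock"],s["position"],s["finger_gap"],s["grasp_force"])
q0=np.array(s["q"])
for a in (.35,.7,1.0,1.2,1.31):
    q=q0.copy(); q[5]-=a; set_joints(q); s=get_state()
    print(a,round(s["clock"],2),np.round(s["contact_force"],1),np.round(s["wrist_torque"],2),round(s["grasp_force"],1),round(s["q"][5]-q0[5],3))
look(dict(dial_grip=.1025),"w4")
f=grab_frame("side"); im=f["img"][160:310,300:460,::-1]; cv2.imwrite("pics/s4.png",cv2.resize(im,None,fx=4,fy=4,interpolation=2))
print(get_state()["clock"])
E
```

```text
False
11.9083 [ 0.52107043 -0.00246041  0.08233026] 0.12039663470799769 78.57298851013184
0.35 12.33 [-0.6  1.9  2.1] [ 0.32  0.08 -0.11] 78.2 -0.347
0.7 12.76 [-0.5  3.3  2.3] [ 0.43  0.14 -0.07] 78.3 -0.696
1.0 13.15 [-1.4  3.6  2.5] [ 0.64  0.24 -0.18] 78.4 -0.995
1.2 13.46 [-0.9  2.   3.9] [ 0.75  0.3  -0.08] 78.4 -1.195
1.31 13.71 [-2.2  4.3  4.1] [ 0.95  0.46 -0.13] 78.5 -1.305
wrist dial_grip 0.59 [317. 333.] [ 0.5209 -0.0024  0.1025]
13.8583
```

View pics/w4.png

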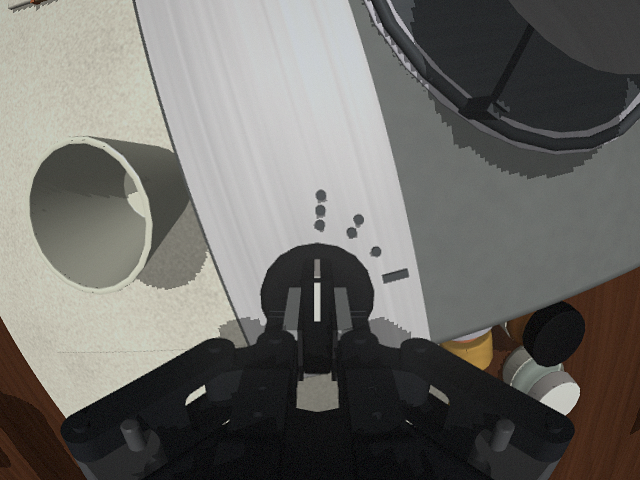

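View pics/s4.png

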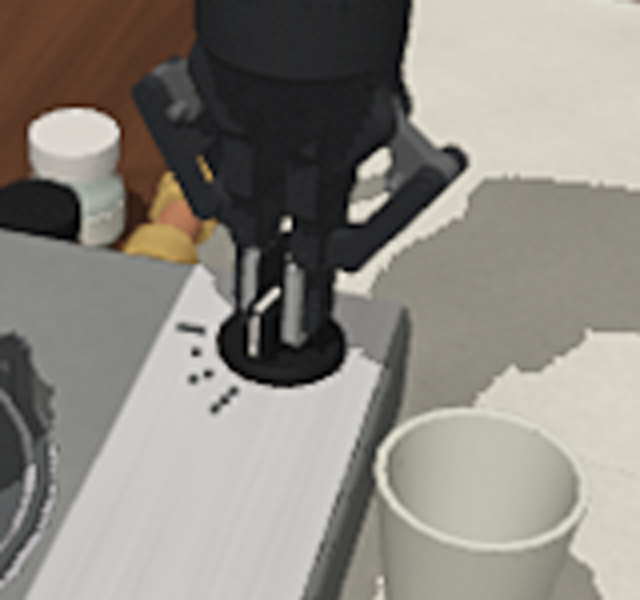

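The pointer line (318,290) aims at the row of three pips (320,210), and the pads hold the bar firmly at 78 N. The lever measured 0.78 rad in the last picture where it showed, and nothing has been near it since.

```bash
python3 - <<'E'
from h import *
sleep(1.0); s=get_state(); print(s["clock"],s["grasp_force"],s["q"][5]); print(sign_off())
E
```

```text
14.8583 78.51311087608337 1.6873164248760022
the job is handed in; nothing more can be done
None
```

I handed the job in with the feed tap at about 0.78 rad (half open) and the dial turned about 1.3 rad to its third click, the gripper still holding it at 78 N; the pictures showed nothing else on the bench moved, but the judge's verdict was not returned.

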